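Scoop glass nuggets and hold them out level over the pattern

TASK

Take the scoop by its wooden handle, scoop at least three of the glass nuggets out of the tub without touching them with the fingers, and hold the loaded scoop level and still about 15 cm above the bench over the middle of the paper pattern, so that the maker can pick pieces out of it by hand. Finish while holding it there; do not put it down. Every nugget must be either in the scoop or still in the tub, and leave the other things on the bench where they are.

Things in the scene. Friction and masses are not known exactly. Their poses are not given: they have to be found in the camera images.
- scoop: aluminium scoop, loose, 0.18 kg, beside the tub, mouth roughly away from the robot. Origin: centre of the pan's underside; x out of the open mouth, z up. Pan 90 long (x) by 84 wide; flat floor 2 thick; front lip at x=+45, back wall at -45. Walls 34 high; sides 34 high to x=-10, then sloping down and ending at x=+20. Wooden handle over the pan: see scoop_grip
- scoop_grip (a point): middle of the scoop's wooden handle, at (-8, 0, 85) mm in the scoop's frame. The handle is a block 64 long (x), 22 wide (y), 30 high (70 to 100 above the underside), joined to the back wall by a 20 wide strap, free in front and beneath
- scoop_pan (a point): point 8 above the underside of the scoop, over the middle of the pan, at (0, 0, 8) in the scoop's frame
- tub: open white plastic tub fixed to the bench, 200 long (x) by 120 wide (y) by 46 high outside, upright walls and floor 4 thick. Origin: centre of its underside; x along its length, roughly away from the robot. The nuggets lie in its far (+x) half; the near half is empty and has room for the scoop's pan
- sheet: white paper pattern with a swirl drawing, 240 (x) by 180 (y), 2 thick, fixed flat on the bench; origin at the centre of its underside. A copper foil roll and pliers lie near its edges
- nugget0: chunky rounded glass nugget, 19 across, 15 thick, about 12 g, alike the other five, slippery on the tub and on the scoop (friction about 0.25), flat foot 7 across; stands on it in the tub at first. Origin: centre of its underside
- nugget1: chunky rounded glass nugget, 19 across, 15 thick, about 12 g, alike the other five, slippery on the tub and on the scoop (friction about 0.25), flat foot 7 across; stands on it in the tub at first. Origin: centre of its underside
- nugget2: chunky rounded glass nugget, 19 across, 15 thick, about 12 g, alike the other five, slippery on the tub and on the scoop (friction about 0.25), flat foot 7 across; stands on it in the tub at first. Origin: centre of its underside
- nugget3: chunky rounded glass nugget, 19 across, 15 thick, about 12 g, alike the other five, slippery on the tub and on the scoop (friction about 0.25), flat foot 7 across; stands on it in the tub at first. Origin: centre of its underside
- nugget4: chunky rounded glass nugget, 19 across, 15 thick, about 12 g, alike the other five, slippery on the tub and on the scoop (friction about 0.25), flat foot 7 across; stands on it in the tub at first. Origin: centre of its underside
- nugget5: chunky rounded glass nugget, 19 across, 15 thick, about 12 g, alike the other five, slippery on the tub and on the scoop (friction about 0.25), flat foot 7 across; stands on it in the tub at first. Origin: centre of its underside
- foil_roll: bystander: copper foil roll, 52 across, 12 high, lying on the sheet. Origin: centre of underside
- pliers: bystander: small pliers, 125 long, 11 high, lying on the sheet. Origin: middle of the underside
- flux_jar: bystander: closed amber jar, 54 across, 70 high. Origin: centre of underside
- weight: bystander: dark steel weight with a knob, 48 across, 42 high. Origin: centre of underside
- screwdriver: bystander: screwdriver lying on the bench. Origin: underside, mid-length
- cutter: bystander: glass cutter with a wooden handle, 130 long, 12 high, nearest the robot. Origin: underside
- solder_reel: bystander: metal solder reel, 52 across, 30 high. Origin: centre of underside
There are look-alikes about, which are no part of the job. Leave any purple or yellow look-alike of the tub alone. Of the things that look like the scoop, the smaller one is meant.

How it is judged:
On the way:
1. at least three nuggets are in the scoop, lifted clear of the tub's rim ((distance between each of nugget0, nugget1, nugget2 and scoop_pan below 0.056 m or distance between each of nugget0, nugget1, nugget3 and scoop_pan below 0.056 m or distance between each of nugget0, nugget1, nugget4 and scoop_pan below 0.056 m or distance between each of nugget0, nugget1, nugget5 and scoop_pan below 0.056 m or distance between each of nugget0, nugget2, nugget3 and scoop_pan below 0.056 m or distance between each of nugget0, nugget2, nugget4 and scoop_pan below 0.056 m or distance between each of nugget0, nugget2, nugget5 and scoop_pan below 0.056 m or distance between each of nugget0, nugget3, nugget4 and scoop_pan below 0.056 m or distance between each of nugget0, nugget3, nugget5 and scoop_pan below 0.056 m or distance between each of nugget0, nugget4, nugget5 and scoop_pan below 0.056 m or distance between each of nugget1, nugget2, nugget3 and scoop_pan below 0.056 m or distance between each of nugget1, nugget2, nugget4 and scoop_pan below 0.056 m or distance between each of nugget1, nugget2, nugget5 and scoop_pan below 0.056 m or distance between each of nugget1, nugget3, nugget4 and scoop_pan below 0.056 m or distance between each of nugget1, nugget3, nugget5 and scoop_pan below 0.056 m or distance between each of nugget1, nugget4, nugget5 and scoop_pan below 0.056 m or distance between each of nugget2, nugget3, nugget4 and scoop_pan below 0.056 m or distance between each of nugget2, nugget3, nugget5 and scoop_pan below 0.056 m or distance between each of nugget2, nugget4, nugget5 and scoop_pan below 0.056 m or distance between each of nugget3, nugget4, nugget5 and scoop_pan below 0.056 m) and height (world z) of scoop_pan above 0.075 m), for 0.2 s.
At the end, for the whole second after the job is handed in: The gripper holds the scoop level (0.15 rad) and still (30 mm/s, 0.2 rad/s), site scoop_pan 110 to 210 mm up and within 60 mm horizontally of the middle of the sheet, at least three nuggets in it (origins within 56 mm of scoop_pan), every other nugget in the tub ((distance between each of nugget0, nugget1, nugget2 and scoop_pan below 0.056 m or distance between each of nugget0, nugget1, nugget3 and scoop_pan below 0.056 m or distance between each of nugget0, nugget1, nugget4 and scoop_pan below 0.056 m or distance between each of nugget0, nugget1, nugget5 and scoop_pan below 0.056 m or distance between each of nugget0, nugget2, nugget3 and scoop_pan below 0.056 m or distance between each of nugget0, nugget2, nugget4 and scoop_pan below 0.056 m or distance between each of nugget0, nugget2, nugget5 and scoop_pan below 0.056 m or distance between each of nugget0, nugget3, nugget4 and scoop_pan below 0.056 m or distance between each of nugget0, nugget3, nugget5 and scoop_pan below 0.056 m or distance between each of nugget0, nugget4, nugget5 and scoop_pan below 0.056 m or distance between each of nugget1, nugget2, nugget3 and scoop_pan below 0.056 m or distance between each of nugget1, nugget2, nugget4 and scoop_pan below 0.056 m or distance between each of nugget1, nugget2, nugget5 and scoop_pan below 0.056 m or distance between each of nugget1, nugget3, nugget4 and scoop_pan below 0.056 m or distance between each of nugget1, nugget3, nugget5 and scoop_pan below 0.056 m or distance between each of nugget1, nugget4, nugget5 and scoop_pan below 0.056 m or distance between each of nugget2, nugget3, nugget4 and scoop_pan below 0.056 m or distance between each of nugget2, nugget3, nugget5 and scoop_pan below 0.056 m or distance between each of nugget2, nugget4, nugget5 and scoop_pan below 0.056 m or distance between each of nugget3, nugget4, nugget5 and scoop_pan below 0.056 m) and horizontal distance between scoop_pan and sheet below 0.06 m and height (world z) of scoop_pan between 0.11 and 0.21 m and angle between scoop's own z axis and vertical below 0.15 rad and linear speed of scoop below 0.03 m/s and angular speed of scoop below 0.2 rad/s and contact force between the fingers and scoop above 1 N and (distance between nugget0 and scoop_pan below 0.056 m or (x of nugget0 in the frame of tub between -0.1 and 0.1 m and y of nugget0 in the frame of tub between -0.06 and 0.06 m and height (world z) of nugget0 below 0.046 m)) and (distance between nugget1 and scoop_pan below 0.056 m or (x of nugget1 in the frame of tub between -0.1 and 0.1 m and y of nugget1 in the frame of tub between -0.06 and 0.06 m and height (world z) of nugget1 below 0.046 m)) and (distance between nugget2 and scoop_pan below 0.056 m or (x of nugget2 in the frame of tub between -0.1 and 0.1 m and y of nugget2 in the frame of tub between -0.06 and 0.06 m and height (world z) of nugget2 below 0.046 m)) and (distance between nugget3 and scoop_pan below 0.056 m or (x of nugget3 in the frame of tub between -0.1 and 0.1 m and y of nugget3 in the frame of tub between -0.06 and 0.06 m and height (world z) of nugget3 below 0.046 m)) and (distance between nugget4 and scoop_pan below 0.056 m or (x of nugget4 in the frame of tub between -0.1 and 0.1 m and y of nugget4 in the frame of tub between -0.06 and 0.06 m and height (world z) of nugget4 below 0.046 m)) and (distance between nugget5 and scoop_pan below 0.056 m or (x of nugget5 in the frame of tub between -0.1 and 0.1 m and y of nugget5 in the frame of tub between -0.06 and 0.06 m and height (world z) of nugget5 below 0.046 m))); the arm keeps its last pose, push and grip.
It fails at once if the fingers touch a nugget (contact force between the fingers and nugget0 above 0.3 N or contact force between the fingers and nugget1 above 0.3 N or contact force between the fingers and nugget2 above 0.3 N or contact force between the fingers and nugget3 above 0.3 N or contact force between the fingers and nugget4 above 0.3 N or contact force between the fingers and nugget5 above 0.3 N).
It fails at once if a bystander is moved by more than 30 mm (distance of any of foil_roll, pliers, flux_jar, weight, screwdriver, cutter, solder_reel from where it was at the start of the episode above 0.03 m).
It also fails if it takes over 61 s, if anything falls off the work surface, if the arm or the gripper's body presses on something with over 40 N, if the wrist force passes 120 N, or if a joint passes its speed limit or range.

ROBOT

A 6-joint arm with a two-finger parallel gripper is mounted at the origin on the work surface. World frame = base frame: x ahead of the robot, y to its left, z up, the work surface at z = 0. Lengths are in m, angles in rad, forces in N, time in s.
With the tool pointing down it reaches from about 0.35 to 0.975 m from the base axis. Payload 4.9 kg.
Tool frame: the origin (TCP) lies at the very end of the fingers, on their centre line; the grasp point (between the pads) lies 19 mm behind it; x points along the fingers, y is the direction in which the jaws open and shut, and the axes are right-handed (so a half turn about x gives the same grasp; the last joint's range is limited). The gripper opens to 85 mm and grips with 20 to 120 N. Pads are 22 mm wide; open, the fingers measure 114 mm over their backs; the gripper's body (76 mm by 85 mm) begins 54 mm behind the grasp point. The pads swing forward as they close: fully open they stand 13 mm farther back than shut.
Start: joints at [-0.119, 0.053, 1.613, -0, 1.476, -0.119], TCP at [0.625, 0, 0.231] pointing down, gripper open.
Joint ranges: [-3.01, 3.01], [-1.01, 2.22], [0.06, 2.58], [-1.02, 4.17], [0.09, 2.62], [-3.14, 3.14]. Speed limits (rad/s): [2.57, 2.57, 3.14, 3.14, 3.14, 3.14].

INTERFACE

Orientations are given as a rotation vector (axis times angle).
In Python, from station import ctrl, get_image, calibration, finish_job, search_frame, cut_out, mark_of gives the robot as it stands. The module is installed in compiled form; this text tells all that it offers.
- The arm moves only by the tool arm_command, never from a script. Its argument "plan" is a list that holds one entry, the list of rows, each a list of 7 numbers: the shift along the tool's x, y, z in m, then the turn, a rotation vector about the tool's x, y, z in degrees, then the finger opening in m, from 0 to 0.0854. A call has 1 to 20 rows; each row shifts and turns the pose as measured when the row begins, along the tool's axes as they then stand; what a row does not reach is not made up. A row lasts 1/12 s, in which the tool goes at most 41.7 mm and 7.16 degrees, less where a joint would pass 70% of its speed; a pose out of reach is approached as far as the arm can. A call with a gripper value outside its range is refused whole. The fingers move at their own pace and stop on an object; "squeeze" is the grip in N (left out, the last holds). Time passes only in rows, so rows that do not move let the fingers close. It gives the time, the measured TCP pose, the force and the opening at its end, in the units of the state.
- ctrl.get_obs(): the state, without advancing time (a new reading comes with each control period).
- get_image(name): name is "scene" or "side" or "wrist"; returns the picture (480x640x3 uint8, red, green, blue); there is no depth.
- calibration(name): a dict with "fx", "fy", "cx", "cy" (pixels), "cam_to_world" (4x4, takes a point from camera to world coordinates); the wrist camera has in their place "hand_eye" (4x4, takes a point from camera to tool coordinates, whose origin is the TCP and whose axes are the tool frame's). Camera axes: x right, y down, z forward; pixel columns grow to the right and rows downward; lengths in m; the calibration is good to about 2 mm. A picture is of the moment at which its call begins: read the wrist's pose just before it. calibration takes no time and is no camera call.
- finish_job(): hands the job in, once; it reports no verdict.
Trained networks look in the newest picture that a camera, given by its name, has taken for a name from the list of things; names that differ only in an ending like _2 or _b are one class to them, and where a whole thing is asked for, a point or a joint stands for the part that bears it (a point fixed in the world has none). Each returns a list of dicts, best first, with "conf" (0 to 1); they miss things now and then, are a little off and sometimes report something else, mostly with a low value. They report only what shows in the picture. A call takes as long as a camera call. They do not tell look-alikes from the thing itself.
- search_frame(camera, thing): "at" ([x, y, z] in m, in the coordinates of the camera as it stood for that picture, good to about 4 mm: the middle of the surface that is visible of it).
- cut_out(camera, thing): "mask" (480x640 bool, what is visible of it).
- mark_of(camera, thing): "at" ([x, y, z] in m, in the coordinates of the camera as it stood for that picture, good to about 4 mm: a listed point, or the origin of a listed thing).
The state is a dict: "t": time; "q": joint angles; "dq": joint speeds; "effort": joint torques, N m; "tool_pos": TCP position; "tool_rot": TCP orientation; "contact_force": force on the tool from outside, world axes, zero at the start; "wrist_torque": the same for the moment, N m; "opening": finger opening in m.
Only numpy, scipy, OpenCV 4.12 (cv2) and the standard library are available. Lean on these libraries where they do the work, as an engineer would, in place of code of your own. Each camera call takes 0.05 s, during which the arm holds its last target. There are 200 camera calls.

## Working session

There is one attempt and no reset: what is moved stays moved. The work goes in short steps, Python scripts to look and compute and a tool call to move; the robot and the scene stay as the last step left them, time stands still between calls to the robot, and variables do not carry over. Pictures are saved under pics/ and viewed, about 8 in all and at most 12, crops included, and the job is handed in when it is done.

Besides the shell and the picture viewer there is one more tool, called after "Call:" in YAML: its name, and indented under it one key for each argument. arm_command: Moves the arm, as the interface text tells. Its arguments: {"type":"object","properties":{"plan":{"type":"array","items":{"type":"array","items":{"type":"array","items":{"type":"number"}}}},"squeeze":{"type":"number"}},"required":["plan"]}

```bash
mkdir -p pics; cat > h.py <<'E'
import numpy as np, cv2
from scipy.spatial.transform import Rotation as R
from station import ctrl,get_image,calibration,finish_job,search_frame,cut_out,mark_of
def c2w(cam):
    c=calibration(cam)
    if cam!='wrist': return np.array(c['cam_to_world'])
    o=ctrl.get_obs(); T=np.eye(4); T[:3,:3]=R.from_rotvec(o['tool_rot']).as_matrix(); T[:3,3]=o['tool_pos']
    return T@np.array(c['hand_eye'])
def shot(cam,name=None):
    T=c2w(cam); im=get_image(cam)
    if name: cv2.imwrite('pics/'+name+'.png',im[:,:,::-1])
    return T,im
def w(T,p): return (T@np.r_[p,1])[:3]
def pix(cam,p,T):
    c=calibration(cam); q=np.linalg.inv(T)@np.r_[p,1]; return (c['fx']*q[0]/q[2]+c['cx'],c['fy']*q[1]/q[2]+c['cy'])
def unpix(cam,T,u,v,z):
    c=calibration(cam); d=T[:3,:3]@np.array([(u-c['cx'])/c['fx'],(v-c['cy'])/c['fy'],1]); o=T[:3,3]; return o+d*(z-o[2])/d[2]
def marks(cam,T,things,f=mark_of):
    for t in things:
        for r in f(cam,t)[:8]:
            p=w(T,r['at']); print(cam,t,round(r['conf'],2),p.round(3),np.round(pix(cam,p,T)))
E
python3 - <<'E'
from h import *
np.set_printoptions(suppress=True)
for cam in ['scene','side']:
    T,im=shot(cam,cam+'0')
    marks(cam,T,['scoop','scoop_grip','scoop_pan','tub','sheet','nugget0'])
print(ctrl.get_obs())
E
```

```text
scene scoop 0.95 [ 0.513 -0.322 -0.002] [205. 315.]
scene scoop 0.78 [ 0.409 -0.529  0.003] [107. 299.]
scene scoop 0.43 [0.643 0.002 0.006] [365. 325.]
scene scoop_grip 0.74 [ 0.41  -0.541  0.118] [ 83. 267.]
scene scoop_grip 0.72 [ 0.5   -0.325  0.083] [196. 287.]
scene scoop_pan 0.76 [ 0.409 -0.528  0.012] [106. 296.]
scene scoop_pan 0.64 [ 0.513 -0.324  0.008] [203. 313.]
scene tub 0.96 [ 0.585  0.013 -0.002] [360. 305.]
scene tub 0.87 [0.195 0.283 0.002] [405. 174.]
scene tub 0.59 [ 0.237 -0.311  0.005] [194. 226.]
scene sheet 0.73 [ 0.529  0.319 -0.003] [473. 257.]
scene nugget0 0.63 [0.598 0.006 0.004] [360. 309.]
scene nugget0 0.51 [0.614 0.049 0.006] [381. 309.]
scene nugget0 0.48 [ 0.639 -0.001  0.004] [363. 325.]
scene nugget0 0.47 [ 0.644 -0.031 -0.   ] [350. 331.]
scene nugget0 0.41 [ 0.606 -0.024  0.007] [348. 314.]
scene nugget0 0.4 [0.652 0.036 0.004] [381. 325.]
side scoop 0.88 [ 0.407 -0.531  0.   ] [398. 168.]
side scoop 0.8 [ 0.509 -0.323  0.004] [344. 198.]
side scoop_grip 0.69 [ 0.501 -0.322  0.083] [348. 172.]
side scoop_grip 0.63 [ 0.412 -0.543  0.121] [401. 1
[... 500 characters left out ...]
.]
side nugget0 0.47 [ 0.608 -0.025  0.005] [263. 259.]
side nugget0 0.37 [0.602 0.009 0.002] [259. 270.]
{'t': 0.7, 'q': array([-0.11896429,  0.05264808,  1.61289744,  0.0000253 ,  1.47599163,
       -0.11898272]), 'dq': array([-0.00005928, -0.00126124, -0.00074435, -0.0000098 ,  0.00017016,
        0.00069639]), 'effort': array([ -0.00035931, -39.35557365, -37.03712225,  -0.00010022,
         0.00029018,  -0.00001279]), 'tool_pos': array([0.62498582, 0.00003152, 0.23133733]), 'tool_rot': array([ 1.2092288 ,  1.20917794, -1.20913626]), 'contact_force': array([0.26680214, 0.42179703, 0.41405424]), 'wrist_torque': array([-0.06190135, -0.04740397, -0.02182385]), 'opening': 0.08517820842010163}
```

View pics/scene0.png

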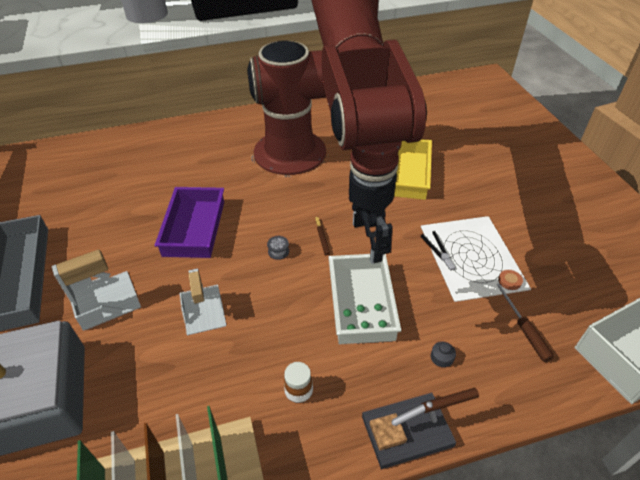

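View pics/side0.png

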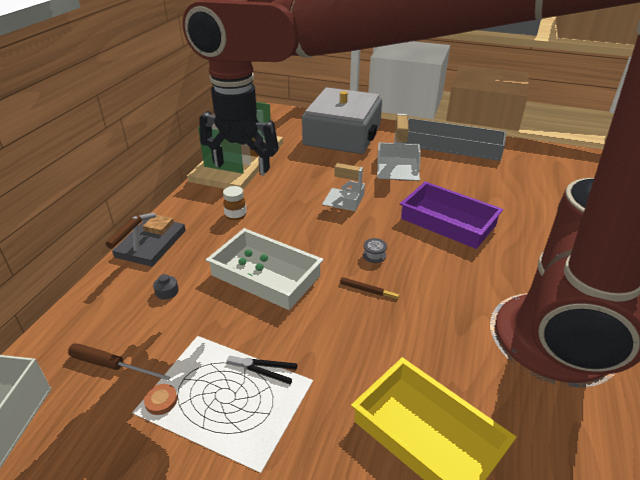

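Scene view: the small scoop is near px (205,315), mouth away from the robot. The larger look-alike is at (105,297), the tub at (362,300) and the sheet at (473,257). The side view agrees. I'll move above the small scoop and look with the wrist camera.

Call:
arm_command:
  plan:
    - [[0, -0.0125, 0.0325, 0, 0, 0, 0.085], [0, -0.0125, 0.0325, 0, 0, 0, 0.085], [0, -0.0125, 0.0325, 0, 0, 0, 0.085], [0, -0.0125, 0.0325, 0, 0, 0, 0.085], [0, -0.0125, 0.0325, 0, 0, 0, 0.085], [0, -0.0125, 0.0325, 0, 0, 0, 0.085], [0, -0.0125, 0.0325, 0, 0, 0, 0.085], [0, -0.0125, 0.0325, 0, 0, 0, 0.085], [0, -0.0125, 0.0325, 0, 0, 0, 0.085], [0, -0.0125, 0.0325, 0, 0, 0, 0.085]]
  squeeze: 60

```text
t: 1.53
tool_pos: [0.4987, -0.3323, 0.2321]
tool_rot: [1.202, 1.213, -1.195]
contact_force: [0.8, 0.2, -0.1]
opening: 0.0853
```

Call:
arm_command:
  plan:
    - [[0, 0, 0, -7, 0, 0, 0.085], [0, 0, 0, -7, 0, 0, 0.085], [0, 0, 0, -7, 0, 0, 0.085], [0, 0, 0, -7, 0, 0, 0.085], [0, 0, 0, -7, 0, 0, 0.085], [0, 0, 0, -7, 0, 0, 0.085], [0, 0, 0, -7, 0, 0, 0.085], [0, 0, 0, -7, 0, 0, 0.085], [0, 0, 0, -7, 0, 0, 0.085], [0, 0, 0, -7, 0, 0, 0.085], [0, 0, 0, -7, 0, 0, 0.085], [0, 0, 0, -7, 0, 0, 0.085], [0, 0, 0, -6, 0, 0, 0.085], [0, 0, 0, 0, 0, 0, 0.085]]

```text
t: 2.7
tool_pos: [0.494, -0.3421, 0.2328]
tool_rot: [-0.043, 1.566, 0.039]
contact_force: [-0.7, 0.2, -0.8]
opening: 0.0852
```

```bash
python3 - <<'E'
from h import *
np.set_printoptions(suppress=True,precision=3)
o=ctrl.get_obs(); print(o['t'],o['tool_pos'],R.from_rotvec(o['tool_rot']).as_matrix(),o['q'])
T,im=shot('wrist','w1'); marks('wrist',T,['scoop','scoop_grip','scoop_pan'])
T,im=shot('side'); marks('side',T,['scoop','scoop_grip','scoop_pan','tub','nugget0'])
T,im=shot('scene'); marks('scene',T,['scoop','tub','nugget0'])
E
```

```text
2.7 [ 0.494 -0.342  0.233] [[ 0.005 -0.052  0.999]
 [-0.003  0.999  0.052]
 [-1.    -0.003  0.004]] [-0.73  -0.008  1.672  0.001  1.472 -2.353]
wrist scoop 0.94 [ 0.408 -0.528  0.001] [103.  79.]
wrist scoop 0.56 [ 0.514 -0.323 -0.   ] [334. 211.]
wrist scoop 0.4 [ 0.511 -0.323  0.003] [334. 209.]
wrist scoop_grip 0.88 [ 0.505 -0.32   0.089] [344. 229.]
wrist scoop_grip 0.74 [ 0.514 -0.323 -0.   ] [334. 211.]
wrist scoop_pan 0.74 [ 0.515 -0.322  0.003] [334. 213.]
wrist scoop_pan 0.65 [ 0.413 -0.525  0.013] [100.  84.]
side scoop 0.64 [ 0.409 -0.531  0.002] [398. 167.]
side scoop 0.63 [ 0.51  -0.325  0.003] [344. 198.]
side scoop 0.26 [ 0.744 -0.167 -0.001] [236. 215.]
side scoop_grip 0.76 [ 0.41  -0.542  0.121] [402. 127.]
side scoop_grip 0.55 [ 0.504 -0.324  0.088] [347. 170.]
side scoop_pan 0.77 [ 0.41  -0.53   0.009] [397. 165.]
side scoop_pan 0.65 [ 0.51  -0.323  0.005] [343. 197.]
side tub 0.74 [0.191 0.281 0.001] [429. 435.]
side tub 0.65 [ 0.234 -0.312  0.   ] [450. 221.]
side tub 0.61 [ 0.582  0.013 -0.001] [267. 275.]
side nugget0 0.61 [ 0.606 -0.021  0.004] [263. 261.]
side nugget0 0.47 [0.606 0.007 0.   ] [258. 270.]
side nugget0 0.44 [ 0.643 -0.028  0.004] [249. 255.]
side nugget0 0.37 [0.648 0.003 0.003] [241. 264.]
scene scoop 0.94 [ 0.408 -0.527  0.   ] [108. 299.]
scene scoop 0.7 [ 0.513 -0.322  0.   ] [205. 314.]
scene tub 0.96 [ 0.585  0.015 -0.003] [361. 305.]
scene tub 0.86 [ 0.239 -0.314 -0.002] [194. 229.]
scene tub 0.72 [ 0.193  0.282 -0.001] [404. 174.]
scene nugget0 0.61 [ 0.643 -0.031  0.001] [350. 330.]
scene nugget0 0.54 [0.651 0.037 0.006] [382. 324.]
scene nugget0 0.52 [0.611 0.046 0.007] [379. 308.]
scene nugget0 0.45 [0.64  0.001 0.005] [364. 324.]
scene nugget0 0.44 [ 0.605 -0.024  0.007] [348. 314.]
```

View pics/w1.png

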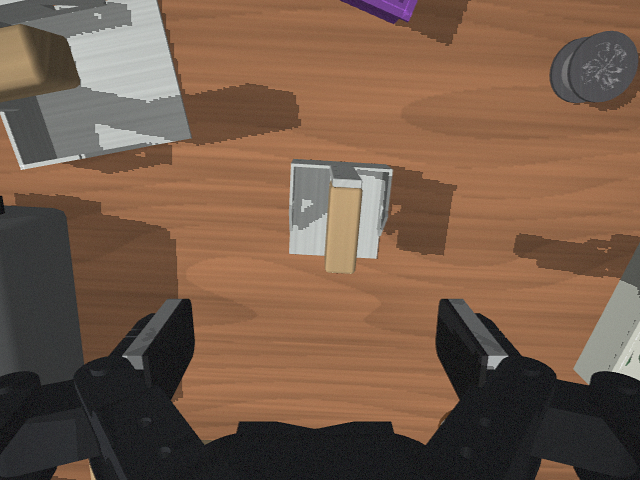

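Wrist view: the scoop handle's top runs from px (346,187) at the back to (341,272) at the front. The front lip runs from (289,254) to (378,259), and the mouth faces +x. Next I'll compute the yaw of the scoop and the tub.

```bash
python3 - <<'E'
from h import *
np.set_printoptions(suppress=True,precision=4)
T=c2w('wrist')
U=lambda u,v,z:unpix('wrist',T,u,v,z)
for a,b,z in [((332,187),(327,272),.1),((361,187),(355,272),.1),((289,254),(378,259),0.001),((292,162),(391,170),.034)]:
    A,B=U(*a,z),U(*b,z); print(A,B,(A+B)/2,np.degrees(np.arctan2(B[1]-A[1],B[0]-A[0])),np.linalg.norm(B-A))
for cam in ['scene','side']:
    T2,im=shot(cam,cam+'1')
    for r in cut_out(cam,'tub'):
        m=r['mask'].astype(np.uint8); v,u=np.nonzero(m)
        P=unpix(cam,T2,u.mean(),v.mean(),.03)
        if np.hypot(P[0]-.585,P[1]-.013)<.08:
            h=cv2.convexHull(cv2.findContours(m,0,1)[0][0])[:,0]
            W=np.array([unpix(cam,T2,*p,.046)[:2] for p in h]); print(cam,r['conf'],cv2.approxPolyDP(h.reshape(-1,1,2),4,True)[:,0].tolist()); print(np.array([unpix(cam,T2,*p,.046)[:2] for p in cv2.approxPolyDP(h.reshape(-1,1,2),4,True)[:,0].tolist()]))
E
python3 - <<'E'
import cv2
im=cv2.imread('pics/scene1.png')[230:360,300:430]
im2=cv2.imread('pics/side1.png')[215:320,195:335]
cv2.imwrite('pics/tubcrop.png',cv2.hconcat([cv2.resize(im,(400,400),interpolation=2),cv2.resize(im2,(400,300),interpolation=2).__class__ and cv2.copyMakeBorder(cv2.resize(im2,(400,300),interpolation=2),0,100,0,0,0)]))
E
```

```text
[ 0.4734 -0.3309  0.1   ] [ 0.5353 -0.3307  0.1   ] [ 0.5043 -0.3308  0.1   ] 0.17693053280694385 0.06188666514864184
[ 0.4724 -0.3113  0.1   ] [ 0.5342 -0.3106  0.1   ] [ 0.5033 -0.3109  0.1   ] 0.6456528429536194 0.06185291230509812
[ 0.5583 -0.3635  0.001 ] [ 0.5591 -0.2773  0.001 ] [ 0.5587 -0.3204  0.001 ] 89.47862193285273 0.0861990148800034
[ 0.466  -0.3619  0.034 ] [ 0.4685 -0.2797  0.034 ] [ 0.4673 -0.3208  0.034 ] 88.25796116935925 0.08224566088404614
scene 0.93 [[383, 253], [399, 330], [393, 340], [341, 343], [330, 257]]
[[ 0.4936  0.0976]
 [ 0.6983  0.0527]
 [ 0.7168  0.0324]
 [ 0.6938 -0.0687]
 [ 0.4701 -0.0224]]
side 0.58 [[206, 259], [245, 229], [321, 261], [319, 276], [287, 309], [213, 276]]
[[ 0.6986  0.0568]
 [ 0.6667 -0.0652]
 [ 0.4688 -0.0141]
 [ 0.4578  0.0316]
 [ 0.4849  0.138 ]
 [ 0.6595  0.0997]]
```

View pics/tubcrop.png

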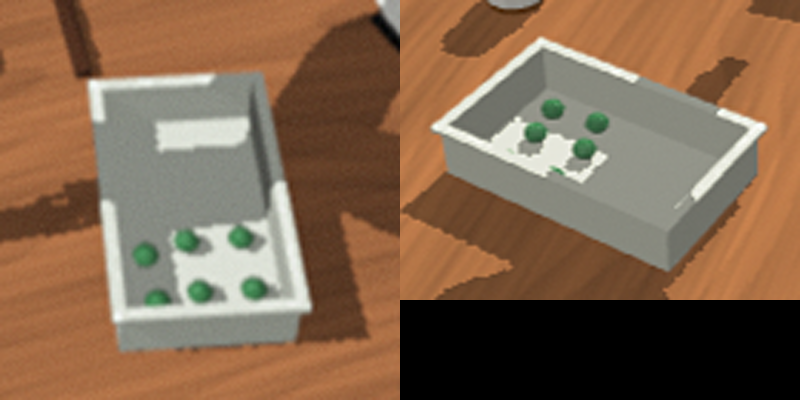

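The crop shows 6 nuggets in the far half of the tub, in two rows of three. The tub's yaw is clearly negative, so I'll fit it using the rim corners.

```bash
python3 - <<'E'
from h import *
from scipy.optimize import least_squares
np.set_printoptions(suppress=True,precision=4)
C={'scene':{(-1,-1):(329.2,256),(-1,1):(386.1,254),(1,1):(400.7,330.1),(1,-1):(337.4,333.3)},
'side':{(1,-1):(244.4,228.3),(-1,-1):(323.1,259.1),(1,1):(206.6,259.1)}}
def f(p):
    r=[]
    for cam,d in C.items():
        T=c2w(cam)
        for (i,j),uv in d.items():
            q=R.from_euler('z',p[2]).apply([.1*i,.06*j,.046])+[p[0],p[1],0]
            r+=list(np.array(pix(cam,q,T))-uv)
    return np.array(r)
s=least_squares(f,[.584,.013,-.2]); print(s.x,np.degrees(s.x[2]),s.fun)
N=np.array([[.6,.006],[.613,.048],[.641,0],[.644,-.030],[.606,-.023],[.6515,.0365]])
c,sn=np.cos(s.x[2]),np.sin(s.x[2])
print((N-s.x[:2])@np.array([[c,-sn],[sn,c]]))
E
```

```text
[ 0.5838  0.0167 -0.2245] -12.863530623607012 [ 2.364   1.6231 -2.2091  0.9077 -2.3087 -1.594   1.8171 -1.4924 -0.1334
  0.886  -3.1691 -0.1041  2.0062 -0.8456]
[[ 0.0182 -0.0068]
 [ 0.0215  0.037 ]
 [ 0.0595 -0.0035]
 [ 0.0691 -0.0321]
 [ 0.0305 -0.0338]
 [ 0.0616  0.0344]]
```

Call:
arm_command:
  plan:
    - [[0, 0.01, 0.005, 3, 0, 0, 0.085], [0.02, 0.01, 0.005, 0, 0, 0, 0.085], [0.03, 0, 0, 0, 0, 0, 0.085], [0.03, 0, 0, 0, 0, 0, 0.085], [0, 0, 0, 0, 0, 0, 0.085], [0, 0, 0, 0, 0, 0, 0.085]]

```text
t: 4.1
tool_pos: [0.5062, -0.323, 0.1544]
tool_rot: [-0.002, 1.561, -0.01]
contact_force: [-0.2, -0.5, 1.3]
opening: 0.0851
```

```bash
python3 - <<'E'
from h import *
np.set_printoptions(suppress=True,precision=4)
o=ctrl.get_obs(); print(o['t'],o['tool_pos'],R.from_rotvec(o['tool_rot']).as_matrix())
T,im=shot('wrist','w2'); marks('wrist',T,['scoop_grip','scoop'])
E
```

```text
4.1 [ 0.5062 -0.323   0.1544] [[ 0.0102  0.0056  0.9999]
 [-0.0075  1.     -0.0055]
 [-0.9999 -0.0075  0.0102]]
wrist scoop_grip 0.56 [ 0.504 -0.321  0.087] [318. 241.]
wrist scoop 0.87 [ 0.41  -0.526  0.   ] [14. 70.]
wrist scoop 0.82 [ 0.516 -0.322 -0.   ] [316. 220.]
```

View pics/w2.png

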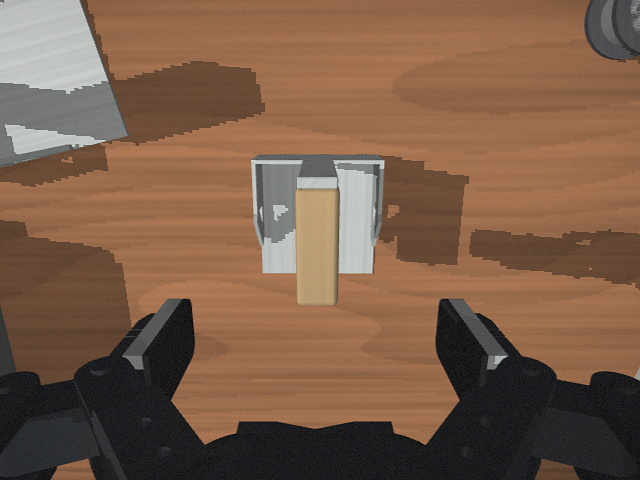

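The handle is centred between the jaws at px (317,245) and lines up with the image axes. I'll descend and grasp it.

Call:
arm_command:
  plan:
    - [[0.03, 0.002, -0.002, 0, 0, 0, 0.085], [0.03, 0, 0, 0, 0, 0, 0.085], [0.015, 0, 0, 0, 0, 0, 0.085], [0.01, 0, 0, 0, 0, 0, 0.085], [0, 0, 0, 0, 0, 0, 0.085], [0, 0, 0, 0, 0, 0, 0.085]]

```text
t: 4.75
tool_pos: [0.5135, -0.3297, 0.0833]
tool_rot: [-0.014, 1.539, -0.025]
contact_force: [-0.9, -0.1, 0.2]
opening: 0.0851
```

```bash
cat >> h.py <<'E'
def to(p,yaw=0,pitch=0):
    """tool-frame shift (mm) and turn (deg) to reach TCP p with scoop yaw/pitch(deg, + = mouth down)"""
    np.set_printoptions(suppress=True,precision=4)
    o=ctrl.get_obs(); A=R.from_rotvec(o['tool_rot'])
    B=R.from_euler('ZY',[yaw,90+pitch],degrees=True)
    print('t',o['t'],o['tool_pos'],'open',o['opening'],'F',o['contact_force'])
    print('shift mm',1e3*A.inv().apply(np.array(p)-o['tool_pos']),'turn',np.degrees((A.inv()*B).as_rotvec()))
E
python3 -c "
from h import *
to([.504,-.321,.065])"
```

```text
t 4.75 [ 0.5135 -0.3297  0.0833] open 0.08509046207304549 F [-0.8939 -0.0755  0.1644]
shift mm [ 17.7246   9.1233 -10.1715] turn [-0.3924  1.7888  1.4313]
```

Call:
arm_command:
  plan:
    - [[0.0, 0.009, -0.01, -0.4, 1.8, 1.4, 0.085], [0, 0, 0, 0, 0, 0, 0.085], [0, 0, 0, 0, 0, 0, 0.085]]

```text
t: 5.0
tool_pos: [0.506, -0.3229, 0.0882]
tool_rot: [-0.004, 1.565, -0.004]
contact_force: [1.0, 0.9, 0.1]
opening: 0.085
```

```bash
python3 -c "
from h import *
to([.504,-.321,.065])"
```

```text
t 5.0 [ 0.506  -0.3229  0.0882] open 0.08503451640105163 F [1.046  0.8835 0.107 ]
shift mm [23.1741  2.0234 -2.1693] turn [-0.0004  0.3196  0.311 ]
```

Call:
arm_command:
  plan:
    - [[0.008, 0.002, -0.002, 0, 0.3, 0.3, 0.085], [0.008, 0, 0, 0, 0, 0, 0.085], [0.008, 0, 0, 0, 0, 0, 0.085], [0, 0, 0, 0, 0, 0, 0.085]]

```text
t: 5.33
tool_pos: [0.5065, -0.323, 0.0661]
tool_rot: [-0.004, 1.564, -0.005]
contact_force: [-0.1, -0.3, 0.3]
opening: 0.0853
```

```bash
python3 -c "
from h import *
to([.504,-.321,.065])"
```

```text
t 5.3333 [ 0.5065 -0.323   0.0661] open 0.08525445388722754 F [-0.0832 -0.317   0.2841]
shift mm [ 1.0432  2.0152 -2.5507] turn [-0.0217  0.4012  0.3195]
```

Good. I'll close on the handle, then lift.

Call:
arm_command:
  plan:
    - [[0.002, 0.002, -0.002, 0, 0.4, 0.3, 0.085], [0, 0, 0, 0, 0, 0, 0.0], [0, 0, 0, 0, 0, 0, 0.0], [0, 0, 0, 0, 0, 0, 0.0], [0, 0, 0, 0, 0, 0, 0.0], [0, 0, 0, 0, 0, 0, 0.0], [0, 0, 0, 0, 0, 0, 0.0], [0, 0, 0, 0, 0, 0, 0.0], [0, 0, 0, 0, 0, 0, 0.0], [0, 0, 0, 0, 0, 0, 0.0]]
  squeeze: 100

```text
t: 6.17
tool_pos: [0.5039, -0.3205, 0.0624]
tool_rot: [0.001, 1.573, 0.001]
contact_force: [-0.8, -0.1, -1.0]
opening: 0.0212
```

Call:
arm_command:
  plan:
    - [[-0.01, 0, 0, 0, 0, 0, 0.0], [-0.02, 0, 0, 0, 0, 0, 0.0], [-0.03, 0, 0, 0, 0, 0, 0.0], [-0.03, 0, 0, 0, 0, 0, 0.0], [-0.02, 0, 0, 0, 0, 0, 0.0], [0, 0, 0, 0, 0, 0, 0.0], [0, 0, 0, 0, 0, 0, 0.0]]

```text
t: 6.75
tool_pos: [0.502, -0.3188, 0.176]
tool_rot: [0.005, 1.578, 0.004]
contact_force: [-0.5, 0.5, -2.7]
opening: 0.0211
```

```bash
python3 -c "
from h import *
to([.504,-.321,.165])
for c in ['side','scene']:
    T,im=shot(c); marks(c,T,['scoop','scoop_grip','scoop_pan'])"
```

```text
t 6.75 [ 0.502  -0.3188  0.176 ] open 0.021131153791982722 F [-0.4653  0.4853 -2.7089]
shift mm [11.0145 -2.2495  2.1188] turn [-0.0266 -0.4359 -0.3395]
side scoop 0.76 [ 0.509 -0.32   0.116] [345. 160.]
side scoop 0.57 [ 0.406 -0.53   0.004] [399. 167.]
side scoop 0.43 [ 0.746 -0.172  0.002] [236. 213.]
side scoop_grip 0.84 [ 0.501 -0.317  0.197] [349. 131.]
side scoop_grip 0.83 [ 0.41  -0.541  0.12 ] [402. 127.]
side scoop_grip 0.31 [ 0.726  0.319 -0.   ] [123. 366.]
side scoop_pan 0.85 [ 0.413 -0.534  0.008] [397. 164.]
side scoop_pan 0.8 [ 0.509 -0.318  0.12 ] [345. 159.]
scene scoop 0.77 [ 0.508 -0.319  0.111] [197. 281.]
scene scoop 0.65 [ 0.409 -0.531  0.001] [106. 300.]
scene scoop 0.6 [0.609 0.044 0.004] [378. 309.]
scene scoop_grip 0.95 [ 0.411 -0.543  0.121] [ 82. 267.]
scene scoop_grip 0.77 [ 0.502 -0.321  0.193] [187. 252.]
scene scoop_pan 0.98 [ 0.514 -0.319  0.122] [196. 279.]
scene scoop_pan 0.69 [0.598 0.007 0.003] [360. 309.]
scene scoop_pan 0.64 [ 0.409 -0.528  0.01 ] [106. 297.]
```

Lifted, with the opening holding at 21 mm. Next I carry it above the near half of the tub.

Call:
arm_command:
  plan:
    - [[0, 0.015, 0.002, 0, 0, 0, 0], [0, 0.025, 0.002, 0, 0, 0, 0], [0, 0.028, 0.002, 0, 0, 0, 0], [0, 0.028, 0.002, 0, 0, 0, 0], [0, 0.028, 0.002, 0, 0, 0, 0], [0, 0.028, 0.002, 0, 0, 0, 0], [0, 0.028, 0.002, 0, 0, 0, 0], [0, 0.028, 0.002, 0, 0, 0, 0], [0, 0.028, 0.002, 0, 0, 0, 0], [0, 0.028, 0.002, 0, 0, 0, 0], [0, 0.028, 0.002, 0, 0, 0, 0], [0, 0.02, 0.002, 0, 0, 0, 0], [0, 0.015, 0.002, 0, 0, 0, 0], [0, 0, 0, 0, 0, 0, 0], [0, 0, 0, 5, 0, 0, 0], [0, 0, 0, 5, 0, 0, 0], [0, 0, 0, 0, 0, 0, 0], [0, 0, 0, 0, 0, 0, 0]]

```text
t: 8.65
tool_pos: [0.5206, 0.0357, 0.1683]
tool_rot: [0.152, 1.592, -0.128]
contact_force: [-1.0, -0.0, -2.4]
opening: 0.0208
```

```bash
python3 -c "
from h import *
to([.5304,.0273,.16],-12.9)"
```

```text
t 8.65 [0.5206 0.0357 0.1683] open 0.02077507027042258 F [-0.9574 -0.0342 -2.3827]
shift mm [ 7.9167 -6.6558 11.3109] turn [ 2.7395 -1.5437 -0.7106]
```

Call:
arm_command:
  plan:
    - [[0.008, -0.006, 0.01, 2.7, -1.5, -0.7, 0], [0, 0, 0, 0, 0, 0, 0], [0, 0, 0, 0, 0, 0, 0], [0, 0, 0, 0, 0, 0, 0]]

```text
t: 8.98
tool_pos: [0.5284, 0.0272, 0.1596]
tool_rot: [0.173, 1.566, -0.172]
contact_force: [0.2, -0.0, -1.7]
opening: 0.0209
```

```bash
python3 -c "
from h import *
to([.5304,.0273,.12],-12.9)
im=[]
for c in ['wrist','side']:
    T,i=shot(c,c+'3'); im.append(i); marks(c,T,['scoop','scoop_pan','tub','nugget0'])
cv2.imwrite('pics/c3.png',cv2.hconcat([im[0][:,:,::-1][::2,::2],cv2.resize(im[1][120:330,180:380,::-1],(480,504),interpolation=2)[:240*2:1][:480,:480] if 0 else cv2.resize(im[1][150:330,180:420,::-1],(320,240),interpolation=2)]))"
```

```text
t 8.9833 [0.5284 0.0272 0.1596] open 0.020889531021712367 F [ 0.2214 -0.0193 -1.688 ]
shift mm [39.5771  0.4925  2.0289] turn [ 0.3024 -0.1297  0.001 ]
wrist scoop 0.6 [0.538 0.026 0.098] [313. 267.]
wrist tub 0.53 [0.758 0.135 0.002] [489. 431.]
side scoop 0.73 [0.536 0.022 0.1  ] [283. 245.]
side scoop 0.64 [ 0.407 -0.529  0.001] [398. 168.]
side scoop_pan 0.83 [ 0.413 -0.528  0.01 ] [396. 165.]
side scoop_pan 0.68 [0.537 0.024 0.104] [282. 243.]
side tub 0.74 [ 0.235 -0.31  -0.001] [449. 222.]
side tub 0.68 [ 0.583  0.014 -0.001] [266. 275.]
side tub 0.59 [0.194 0.282 0.002] [427. 434.]
side nugget0 0.44 [ 0.607 -0.019  0.003] [262. 262.]
side nugget0 0.44 [ 0.642 -0.029  0.004] [250. 255.]
side nugget0 0.36 [0.607 0.003 0.002] [258. 268.]
side nugget0 0.36 [ 0.643 -0.002  0.005] [244. 262.]
```

View pics/c3.png

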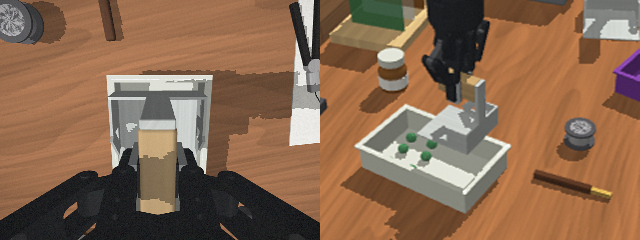

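The wrist half shows the scoop's back wall parallel to the tub's near rim (full-scale px (216,152) to (424,152)) and roughly centred. I'll check the tub corner positions from that.

```bash
python3 -c "
from h import *
T=c2w('wrist')
a=unpix('wrist',T,216,152,.046);b=unpix('wrist',T,424,152,.046);print(a,b,np.linalg.norm(b-a),np.degrees(np.arctan2(b[1]-a[1],b[0]-a[0])))
im=cv2.imread('pics/wrist3.png')[130:330,190:450]; cv2.imwrite('pics/c4.png',cv2.resize(im,(780,600)))"
```

```text
[ 0.47066133 -0.02072186  0.046     ] [0.49886588 0.10445    0.046     ] 0.1283101400139843 77.30180770654245
```

View pics/c4.png

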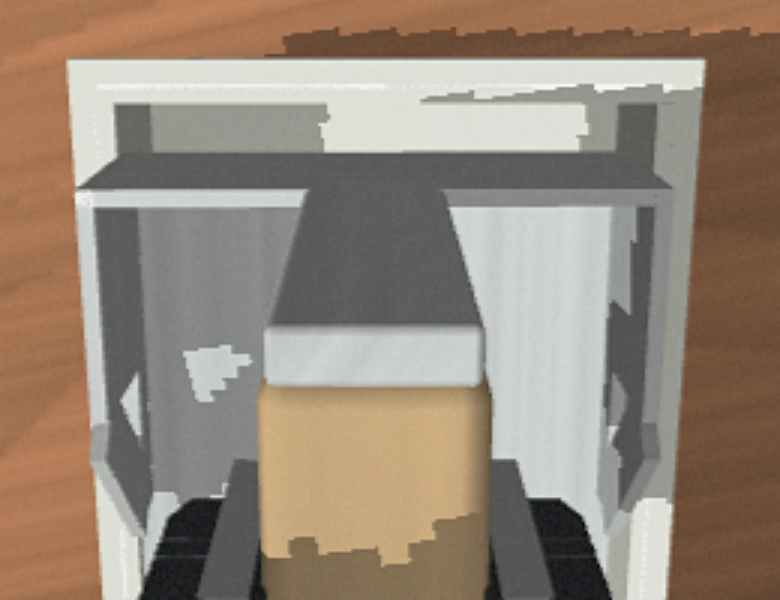

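Call:
arm_command:
  plan:
    - [[0.01, 0, 0.002, 0.3, 0, 0, 0], [0.015, 0, 0, 0, 0, 0, 0], [0.015, 0, 0, 0, 0, 0, 0], [0.015, 0, 0, 0, 0, 0, 0], [0, 0, 0, 0, 0, 0, 0], [0, 0, 0, 0, 0, 0, 0]]

```text
t: 9.98
tool_pos: [0.5318, 0.0269, 0.1014]
tool_rot: [0.178, 1.562, -0.178]
contact_force: [0.1, 0.4, -0.3]
opening: 0.0208
```

```bash
python3 -c "
from h import *
to([.5304,.0273,.076],-12.9,0)"
```

```text
t 9.9833 [0.5318 0.0269 0.1014] open 0.02076263544377526 F [ 0.0708  0.3701 -0.278 ]
shift mm [25.3513  0.0605 -1.4863] turn [-0.1081  0.0594 -0.0097]
```

Call:
arm_command:
  plan:
    - [[0.008, 0, 0, 0, 0, 0, 0], [0.008, 0, 0, 0, 0, 0, 0], [0.006, 0, 0, 0, 0, 0, 0], [0, 0, 0, 0, 0, 0, 0], [0, 0, 0.003, 0, 1.5, 0, 0], [0, 0, 0.002, 0, 1.5, 0, 0], [0, 0, 0, 0, 0, 0, 0], [0, 0, 0, 0, 0, 0, 0]]

```text
t: 10.65
tool_pos: [0.5381, 0.0258, 0.0788]
tool_rot: [0.184, 1.613, -0.174]
contact_force: [-0.2, -1.1, -1.4]
opening: 0.0211
```

```bash
python3 -c "
from h import *
to([.5333,.0266,.0695],-12.9,3)"
```

```text
t 10.65 [0.5381 0.0258 0.0788] open 0.021062755369548877 F [-0.1518 -1.0642 -1.4449]
shift mm [ 9.5502 -0.2754 -4.3928] turn [-0.1041  0.1374 -0.0397]
```

Call:
arm_command:
  plan:
    - [[0.004, 0, -0.001, 0, 0, 0, 0], [0.003, 0, -0.001, 0, 0, 0, 0], [0.002, 0, 0, 0, 0, 0, 0], [0, 0, 0, 0, 0, 0, 0]]

```text
t: 10.98
tool_pos: [0.5354, 0.0265, 0.0696]
tool_rot: [0.184, 1.611, -0.174]
contact_force: [-1.0, -0.3, -1.3]
opening: 0.021
```

```bash
python3 -c "
from h import *
to([.5381,.0258,.0692],-12.9,3)"
```

```text
t 10.9833 [0.5354 0.0265 0.0696] open 0.021034863586877825 F [-0.9925 -0.3213 -1.2787]
shift mm [ 0.3169 -0.1168  2.8026] turn [-0.0905  0.2781 -0.0504]
```

Call:
arm_command:
  plan:
    - [[0.0015, 0, 0, 0, 0, 0, 0], [0.001, 0, 0, 0, 0, 0, 0]]

```text
t: 11.15
tool_pos: [0.5359, 0.0266, 0.0683]
tool_rot: [0.184, 1.609, -0.174]
contact_force: [-1.7, 0.3, 4.9]
opening: 0.0208
```

Call:
arm_command:
  plan:
    - [[-0.0003, 0, 0.006, 0, 0, 0, 0], [-0.0002, 0, 0.006, 0, 0, 0, 0], [-0.0002, 0, 0.006, 0, 0, 0, 0], [-0.0002, 0, 0.006, 0, 0, 0, 0], [-0.0002, 0, 0.006, 0, 0, 0, 0], [-0.0002, 0, 0.006, 0, 0, 0, 0]]

```text
t: 11.65
tool_pos: [0.5737, 0.018, 0.0684]
tool_rot: [0.183, 1.608, -0.174]
contact_force: [-1.2, 1.0, 0.6]
opening: 0.0208
```

```bash
python3 -c "
from h import *
to([.6,.0116,.0688],-12.9,3)
T,im=shot('side','s5');marks('side',T,['nugget0','scoop'],search_frame);shot('scene','sc5')
a=cv2.imread('pics/s5.png')[170:320,180:340];b=cv2.imread('pics/sc5.png')[220:360,300:450]
cv2.imwrite('pics/c5.png',cv2.hconcat([cv2.resize(a,(400,400)),cv2.resize(b,(400,400))]))"
```

```text
t 11.65 [0.5737 0.018  0.0684] open 0.020760095737516027 F [-1.1745  0.9686  0.6339]
shift mm [-1.6307 -0.3571 27.0458] turn [-0.0597  0.4543 -0.0615]
side nugget0 0.63 [0.646 0.01  0.012] [240. 263.]
side nugget0 0.5 [0.626 0.007 0.014] [249. 263.]
side nugget0 0.5 [ 0.641 -0.024  0.017] [249. 252.]
side scoop 0.92 [0.555 0.02  0.033] [277. 267.]
side scoop 0.72 [ 0.739 -0.151  0.043] [233. 204.]
side scoop 0.6 [ 0.409 -0.55   0.011] [399. 161.]
```

View pics/c5.png

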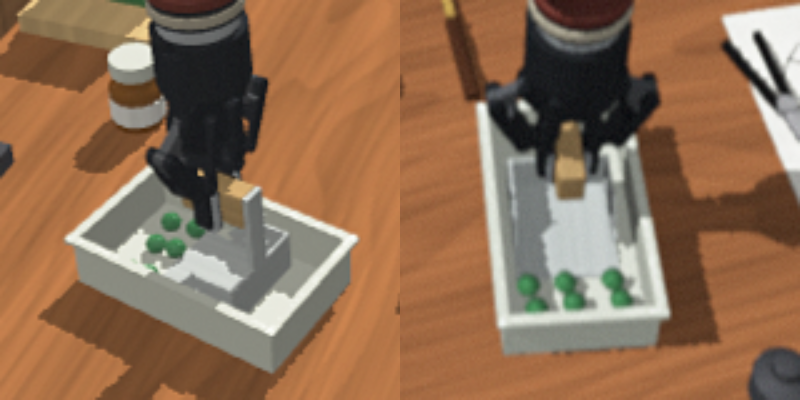

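The nuggets are being pushed ahead in two rows, still upright. I'll keep going so the far wall makes them ride onto the pan.

Call:
arm_command:
  plan:
    - [[-0.0002, 0, 0.005, 0, 0.2, 0, 0], [-0.0002, 0, 0.005, 0, 0.2, 0, 0], [-0.0002, 0, 0.005, 0, 0, 0, 0], [-0.0002, 0, 0.005, 0, 0, 0, 0], [-0.0002, 0, 0.005, 0, 0, 0, 0], [-0.0002, 0, 0.005, 0, 0, 0, 0]]

```text
t: 12.35
tool_pos: [0.6042, 0.0112, 0.0688]
tool_rot: [0.184, 1.616, -0.173]
contact_force: [-1.1, 0.2, 0.6]
opening: 0.0207
```

```bash
python3 -c "
from h import *
to([.62,.0075,.0690],-12.9,3)
T,im=shot('side','s6');marks('side',T,['nugget0','scoop'],search_frame);shot('scene','sc6')
a=cv2.imread('pics/s6.png')[170:320,180:340];b=cv2.imread('pics/sc6.png')[220:360,300:450]
cv2.imwrite('pics/c6.png',cv2.hconcat([cv2.resize(a,(400,400)),cv2.resize(b,(400,400))]))"
```

```text
t 12.35 [0.6042 0.0112 0.0688] open 0.020727715078522297 F [-1.0904  0.2055  0.5519]
shift mm [-1.0596 -0.1215 16.1563] turn [-0.0299 -0.0073 -0.0662]
side scoop 0.91 [0.579 0.012 0.034] [268. 262.]
side scoop 0.73 [ 0.41  -0.549  0.011] [399. 161.]
```

View pics/c6.png

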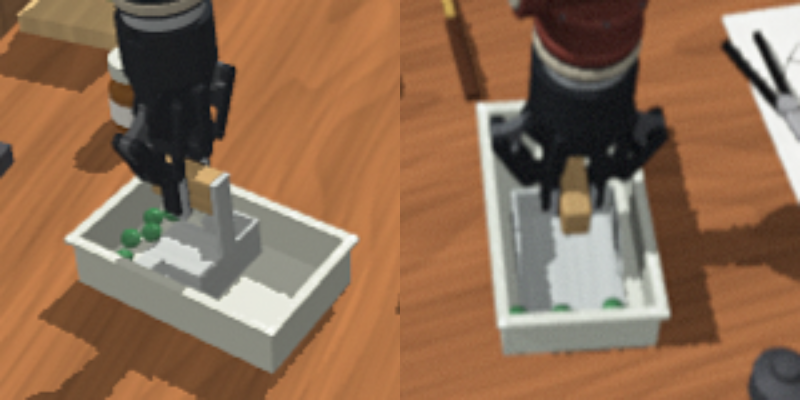

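Call:
arm_command:
  plan:
    - [[-0.0002, 0, 0.005, 0, 0, 0, 0], [-0.0002, 0, 0.005, 0, 0, 0, 0], [-0.0002, 0, 0.005, 0, 0, 0, 0]]

```text
t: 12.8
tool_pos: [0.6185, 0.0082, 0.0688]
tool_rot: [0.184, 1.617, -0.172]
contact_force: [-0.5, 0.6, 1.9]
opening: 0.0212
```

```bash
python3 -c "
from h import *
to([.6249,.0065,.0690],-12.9,3)"
```

```text
t 12.8 [0.6185 0.0082 0.0688] open 0.02118663963552297 F [-0.4965  0.571   1.9215]
shift mm [-0.5219 -0.2194  6.6436] turn [-0.0099 -0.0653 -0.0712]
```

Call:
arm_command:
  plan:
    - [[-0.0002, 0, 0.004, 0, 0, 0, 0], [-0.0002, 0, 0.004, 0, 0, 0, 0]]

```text
t: 12.97
tool_pos: [0.6272, 0.0062, 0.0688]
tool_rot: [0.184, 1.617, -0.172]
contact_force: [-0.1, 0.1, 1.6]
opening: 0.0214
```

```bash
python3 -c "
from h import *
to([.6249,.0065,.0690],-12.9,3)
T,im=shot('side','s7');marks('side',T,['nugget0'],search_frame);shot('scene','sc7');shot('wrist','w7')
a=cv2.imread('pics/s7.png')[200:300,190:300];b=cv2.imread('pics/sc7.png')[250:350,310:420]
cv2.imwrite('pics/c7.png',cv2.hconcat([cv2.resize(a,(400,400)),cv2.resize(b,(400,400))]))"
```

```text
t 12.9667 [0.6272 0.0062 0.0688] open 0.021373443644827673 F [-0.0581  0.1192  1.5686]
shift mm [-0.0314 -0.254  -2.2716] turn [-0.0087 -0.0797 -0.0769]
side nugget0 0.5 [0.668 0.01  0.018] [231. 259.]
side nugget0 0.45 [ 0.663 -0.011  0.016] [237. 254.]
```

View pics/c7.png

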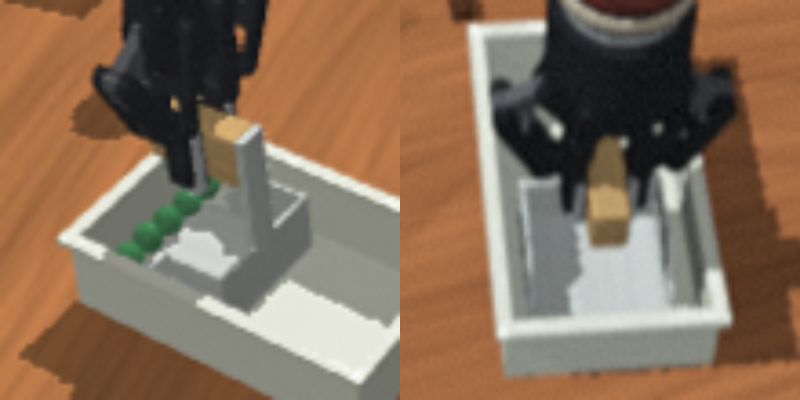

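All the nuggets now sit in one row along the far wall, above the pan's front floor with the lip at the wall. I'll tilt the mouth up while keeping the lip near the wall.

Call:
arm_command:
  plan:
    - [[-0.0002, 0, -0.0028, 0, -2.9, 0, 0], [-0.0006, 0, -0.0028, 0, -2.9, 0, 0], [-0.001, 0, -0.0027, 0, -2.9, 0, 0], [-0.0012, 0, -0.0026, 0, -2.9, 0, 0], [0, 0, 0, 0, 0, 0, 0]]

```text
t: 13.58
tool_pos: [0.6158, 0.0085, 0.0716]
tool_rot: [0.161, 1.408, -0.186]
contact_force: [-1.1, 0.3, -1.7]
opening: 0.0208
```

```bash
python3 -c "
from h import *
to([.6272-.0105*.975,.0062+.0105*.223,.0725],-12.9,-8.6)
to([.6272-.0215*.975,.0062+.0215*.223,.0765],-12.9,-20)"
```

```text
t 13.5833 [0.6158 0.0085 0.0716] open 0.02076659844804894 F [-1.1391  0.3196 -1.7337]
shift mm [-0.7315  0.2813  1.3081] turn [-0.0589  0.3426 -0.0613]
t 13.5833 [0.6158 0.0085 0.0716] open 0.02076659844804894 F [-1.1391  0.3196 -1.7337]
shift mm [-6.393   0.2735 -8.9383] turn [ -0.0648 -11.0574  -0.0553]
```

Call:
arm_command:
  plan:
    - [[-0.0016, 0, -0.0022, 0, -2.8, 0, 0], [-0.0016, 0, -0.0022, 0, -2.8, 0, 0], [-0.0016, 0, -0.0022, 0, -2.8, 0, 0], [-0.0016, 0, -0.0022, 0, -2.8, 0, 0], [0, 0, 0, 0, 0, 0, 0], [0, 0, 0, 0, 0, 0, 0]]

```text
t: 14.08
tool_pos: [0.604, 0.0111, 0.0756]
tool_rot: [0.139, 1.208, -0.197]
contact_force: [-0.7, 0.2, -0.1]
opening: 0.0209
```

```bash
python3 -c "
from h import *
to([.6272-.0215*.975,.0062+.0215*.223,.0765],-12.9,-20)
T,im=shot('side','s8');marks('side',T,['nugget0'],search_frame);T,im=shot('scene','sc8');marks('scene',T,['nugget0'],search_frame);T,im=shot('wrist','w8');marks('wrist',T,['nugget0'],search_frame)
a=cv2.imread('pics/s8.png')[200:300,190:300];b=cv2.imread('pics/sc8.png')[250:350,310:420];c=cv2.imread('pics/w8.png')
cv2.imwrite('pics/c8.png',cv2.hconcat([cv2.resize(a,(260,260)),cv2.resize(b,(260,260)),cv2.resize(c[100:360,190:450],(260,260))]))"
```

```text
t 14.0833 [0.604  0.0111 0.0756] open 0.020948961590838765 F [-0.6788  0.1964 -0.107 ]
shift mm [-0.0461  0.395   2.3466] turn [-0.0844  0.4393 -0.0578]
scene nugget0 0.56 [ 0.597 -0.019  0.023] [349. 306.]
scene nugget0 0.54 [0.608 0.04  0.024] [376. 303.]
scene nugget0 0.44 [0.599 0.    0.021] [357. 305.]
wrist nugget0 0.94 [ 0.641 -0.039  0.046] [232. 324.]
wrist nugget0 0.94 [0.603 0.041 0.022] [374. 204.]
wrist nugget0 0.83 [ 0.591 -0.014  0.022] [255. 207.]
wrist nugget0 0.7 [0.678 0.047 0.022] [403. 310.]
wrist nugget0 0.67 [0.603 0.029 0.024] [350. 212.]
wrist nugget0 0.63 [ 0.594 -0.002  0.02 ] [280. 205.]
```

View pics/c8.png

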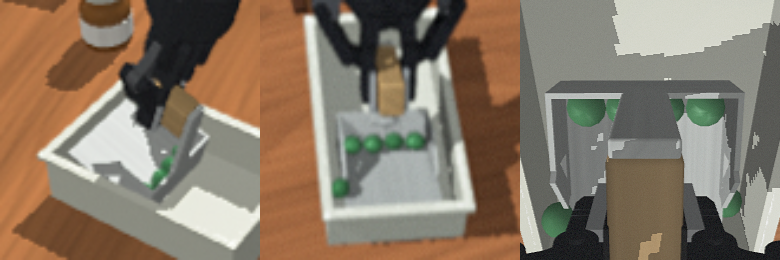

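Four nuggets lie against the pan's back wall. The other two are beside the scoop in the tub, one in each far corner. I'll back off the wall slightly, then lift while tilted.

Call:
arm_command:
  plan:
    - [[-0.0015, 0, -0.004, 0, 0, 0, 0], [-0.0015, 0, -0.004, 0, 0, 0, 0], [-0.003, 0, 0.001, 0, 0, 0, 0], [-0.005, 0, 0.002, 0, 0, 0, 0], [-0.008, 0, 0.003, 0, 0, 0, 0], [-0.01, 0, 0.0035, 0, 0, 0, 0], [-0.01, 0, 0.0035, 0, 0, 0, 0], [-0.01, 0, 0.0035, 0, 0, 0, 0], [-0.01, 0, 0.0035, 0, 0, 0, 0], [-0.01, 0, 0.0035, 0, 0, 0, 0], [-0.01, 0, 0.0035, 0, 0, 0, 0], [-0.005, 0, 0.002, 0, 0, 0, 0], [0, 0, 0, 0, 0, 0, 0], [0, 0, 0, 0, 0, 0, 0]]

```text
t: 15.55
tool_pos: [0.5941, 0.0128, 0.1711]
tool_rot: [0.139, 1.21, -0.198]
contact_force: [-0.7, -0.5, -2.0]
opening: 0.0213
```

```bash
python3 -c "
from h import *
to([.60,.012,.2],-12.9,-5)
T,im=shot('side','s9');marks('side',T,['nugget0'],search_frame);T,im=shot('scene','sc9');marks('scene',T,['nugget0'],search_frame);T,im=shot('wrist','w9');marks('wrist',T,['nugget0'],search_frame)
a=cv2.imread('pics/s9.png')[160:300,180:320];b=cv2.imread('pics/sc9.png')[220:360,300:440];c=cv2.imread('pics/w9.png')
cv2.imwrite('pics/c9.png',cv2.hconcat([cv2.resize(a,(260,260)),cv2.resize(b,(260,260)),cv2.resize(c[100:360,190:450],(260,260))]))"
```

```text
t 15.55 [0.5941 0.0128 0.1711] open 0.02127764223315358 F [-0.7267 -0.5378 -2.0271]
shift mm [-24.9942   0.5331  15.5744] turn [-0.1191 15.3577 -0.0448]
scene nugget0 0.59 [ 0.632 -0.031  0.018] [349. 321.]
scene nugget0 0.47 [0.592 0.021 0.119] [368. 271.]
scene nugget0 0.45 [0.588 0.004 0.117] [359. 272.]
scene nugget0 0.38 [ 0.583 -0.019  0.115] [348. 274.]
wrist nugget0 0.61 [0.587 0.034 0.115] [353. 201.]
wrist nugget0 0.6 [0.589 0.001 0.115] [286. 217.]
wrist nugget0 0.59 [ 0.583 -0.012  0.114] [257. 211.]
wrist nugget0 0.56 [0.595 0.045 0.116] [379. 210.]
```

View pics/c9.png

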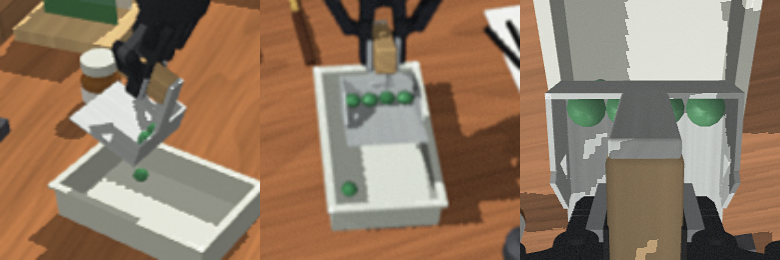

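Four nuggets are in the lifted pan and one is visible in the tub at px (349,321). The sixth should be in the far-left corner, hidden behind the wall, and I'll check it later. Next I bring the scoop close to level and raise it.

Call:
arm_command:
  plan:
    - [[-0.003, 0, 0, 0, 1.5, 0, 0], [-0.003, 0, 0.001, 0, 2, 0, 0], [-0.003, 0, 0.001, 0, 2, 0, 0], [-0.003, 0, 0.001, 0, 2, 0, 0], [-0.003, 0, 0.001, 0, 2, 0, 0], [-0.003, 0, 0.001, 0, 2, 0, 0], [-0.003, 0, 0, 0, 2, 0, 0], [-0.003, 0, 0, 0, 1, 0, 0], [-0.003, 0, 0, 0, 0, 0, 0], [-0.003, 0, 0, 0, 0, 0, 0], [-0.003, 0, 0, 0, 0, 0, 0], [0, 0, 0, 0, 0, 0, 0]]

```text
t: 16.85
tool_pos: [0.5882, 0.0137, 0.1957]
tool_rot: [0.168, 1.487, -0.183]
contact_force: [-0.1, 0.5, -1.9]
opening: 0.0212
```

Call:
arm_command:
  plan:
    - [[0, 0.005, -0.002, 0, 0, 0, 0], [0, 0.009, -0.004, 0, 0, 0, 0], [0, 0.013, -0.006, 0, 0, 0, 0], [0, 0.017, -0.008, 0, 0, 0, 0], [0, 0.02, -0.01, 0, 0, 0, 0], [0, 0.02, -0.01, 0, 0, 0, 0], [0, 0.02, -0.01, 0, 0, 0, 0], [0, 0.02, -0.01, 0, 0, 0, 0], [0, 0.02, -0.01, 0, 0, 0, 0], [0, 0.02, -0.01, 0, 0, 0, 0], [0, 0.02, -0.01, 0, 0, 0, 0], [0, 0.02, -0.01, 0, 0, 0, 0], [0, 0.017, -0.01, 0, 0, 0, 0], [0, 0.013, -0.008, 0, 0, 0, 0], [0, 0.009, -0.006, 0, 0, 0, 0], [0, 0.005, -0.004, 0, 0, 0, 0], [0, 0, 0, 0, 0, 0, 0], [0, 0, 0, 0, 0, 0, 0]]

```text
t: 18.35
tool_pos: [0.5054, 0.3076, 0.1826]
tool_rot: [0.167, 1.489, -0.177]
contact_force: [0.1, -0.7, -1.7]
opening: 0.0205
```

```bash
python3 -c "
from h import *
to([.517,.322,.204],-12.9,-4)
for c in ['scene','side','wrist']:
    T,im=shot(c,c+'10');marks(c,T,['nugget0'],search_frame);marks(c,T,['scoop_pan','sheet'])"
```

```text
t 18.35 [0.5054 0.3076 0.1826] open 0.020526141533466363 F [ 0.0946 -0.6834 -1.7365]
shift mm [-20.7288  16.6011   9.753 ] turn [ 0.2278  0.274  -0.1057]
scene nugget0 0.52 [0.483 0.319 0.135] [476. 202.]
scene nugget0 0.47 [0.484 0.3   0.133] [469. 205.]
scene nugget0 0.37 [0.495 0.338 0.133] [486. 205.]
scene scoop_pan 0.85 [0.523 0.304 0.132] [479. 217.]
scene scoop_pan 0.79 [ 0.409 -0.53   0.011] [105. 297.]
scene scoop_pan 0.62 [0.481 0.303 0.122] [468. 207.]
scene sheet 0.71 [ 0.525  0.318 -0.005] [472. 257.]
scene sheet 0.59 [0.626 0.36  0.005] [511. 282.]
scene sheet 0.17 [0.494 0.244 0.003] [439. 252.]
side scoop_pan 0.8 [ 0.411 -0.532  0.011] [397. 164.]
side scoop_pan 0.67 [0.518 0.307 0.129] [224. 341.]
side sheet 0.64 [ 0.528  0.322 -0.003] [224. 399.]
wrist nugget0 0.84 [0.478 0.286 0.131] [257. 206.]
wrist nugget0 0.78 [0.482 0.3   0.133] [287. 209.]
wrist nugget0 0.63 [0.482 0.328 0.137] [344. 198.]
wrist nugget0 0.62 [0.49  0.343 0.133] [377. 204.]
wrist sheet 0.74 [0.486 0.303 0.121] [296. 207.]
```

Nearly there. I'll make the final trim in small steps.

Call:
arm_command:
  plan:
    - [[-0.003, 0.003, 0.002, 0, 0, 0, 0], [-0.005, 0.005, 0.003, 0, 0.3, 0, 0], [-0.006, 0.005, 0.003, 0, 0, 0, 0], [-0.004, 0.003, 0.002, 0, 0, 0, 0], [-0.002, 0, 0, 0, 0, 0, 0], [0, 0, 0, 0, 0, 0, 0], [0, 0, 0, 0, 0, 0, 0], [0, 0, 0, 0, 0, 0, 0], [0, 0, 0, 0, 0, 0, 0]]

```text
t: 19.7
tool_pos: [0.5198, 0.3233, 0.2068]
tool_rot: [0.169, 1.493, -0.176]
contact_force: [0.7, -0.2, -1.5]
opening: 0.0209
```

```bash
python3 -c "
from h import *
to([.517,.322,.204],-12.9,-4)
print(ctrl.get_obs()['dq'])
for c in ['scene','side','wrist']:
    T,im=shot(c,c+'11');marks(c,T,['nugget0'],search_frame);marks(c,T,['scoop_pan'])
a=cv2.imread('pics/scene11.png');b=cv2.imread('pics/side11.png');c=cv2.imread('pics/wrist11.png')
cv2.imwrite('pics/c11.png',cv2.vconcat([cv2.hconcat([cv2.resize(a[240:360,310:430],(390,290)),cv2.resize(b[200:320,190:340],(390,290))]),cv2.hconcat([cv2.resize(a[130:310,400:560],(390,290)),cv2.resize(c[100:360,190:450],(390,290))])]))"
```

```text
t 19.7 [0.5198 0.3233 0.2068] open 0.020947758657027738 F [ 0.68   -0.1941 -1.5248]
shift mm [ 2.6151 -1.8766 -2.6567] turn [ 0.1923  0.0274 -0.202 ]
[-0.0013 -0.0006  0.0055 -0.0013  0.0015 -0.0004]
scene nugget0 0.38 [0.493 0.242 0.012] [438. 249.]
scene nugget0 0.37 [0.5   0.316 0.155] [481. 201.]
scene nugget0 0.17 [0.536 0.311 0.002] [472. 259.]
scene scoop_pan 0.94 [ 0.408 -0.527  0.009] [107. 297.]
scene scoop_pan 0.74 [0.534 0.32  0.153] [490. 211.]
scene scoop_pan 0.16 [ 0.528  0.319 -0.003] [473. 257.]
side nugget0 0.38 [0.562 0.001 0.011] [277. 269.]
side nugget0 0.37 [ 0.624 -0.023  0.017] [255. 254.]
side scoop_pan 0.9 [ 0.411 -0.531  0.011] [397. 164.]
side scoop_pan 0.64 [0.531 0.319 0.153] [211. 334.]
wrist nugget0 0.79 [0.5   0.345 0.159] [349. 205.]
wrist nugget0 0.69 [0.496 0.314 0.158] [283. 210.]
wrist nugget0 0.64 [0.492 0.303 0.163] [257. 211.]
wrist nugget0 0.34 [0.465 0.333 0.007] [309. 113.]
wrist scoop_pan 0.49 [0.508 0.357 0.145] [372. 208.]
```

No more pictures can be viewed, so I'll check numerically for green blobs in all cameras, to find any stray nugget and count the ones in the pan.

```bash
python3 -c "
from h import *
np.set_printoptions(suppress=True,precision=3)
for n,c,z in [('scene0','scene',.012),('scene11','scene',.012),('side11','side',.012),('w8','wrist',0),('wrist9' if 0 else 'w9','wrist',0),('wrist11','wrist',0)]:
    im=cv2.imread('pics/'+n+'.png').astype(int); b,g,r=im[...,0],im[...,1],im[...,2]
    m=((g>r*1.3)&(g>b*1.15)&(g>35)).astype(np.uint8)
    k,_,s,ce=cv2.connectedComponentsWithStats(m)
    for i in range(1,k):
        if s[i,4]>5: print(n,ce[i].round(),s[i,4], unpix(c,c2w(c),*ce[i],z)[:2] if c!='wrist' else '')
"
```

```text
scene0 [360. 308.] 39 [0.602 0.006]
scene0 [378. 307.] 40 [0.61  0.043]
scene0 [347. 312.] 48 [ 0.604 -0.026]
scene0 [364. 324.] 41 [0.645 0.   ]
scene0 [382. 323.] 41 [0.653 0.037]
scene0 [350. 326.] 32 [ 0.641 -0.03 ]
scene0 [217. 449.] 488 [ 0.819 -0.34 ]
scene0 [ 88. 465.] 684 [ 0.783 -0.561]
scene11 [487. 199.] 156 [0.368 0.441]
scene11 [348. 321.] 49 [ 0.627 -0.032]
scene11 [217. 449.] 484 [ 0.819 -0.34 ]
scene11 [ 88. 465.] 679 [ 0.783 -0.561]
side11 [255. 254.] 42 [ 0.627 -0.029]
side11 [239. 327.] 12 [0.566 0.181]
side11 [222. 345.] 28 [0.577 0.231]
side11 [214. 353.] 11 [0.581 0.251]
w8 [261. 210.] 1099 
w8 [347. 208.] 211 
w8 [375. 211.] 882 
w8 [403. 306.] 277 
w8 [226. 319.] 751 
w9 [270. 180.] 8 
w9 [261. 210.] 1108 
w9 [347. 208.] 211 
w9 [375. 211.] 886 
w9 [ 43. 404.] 576 
wrist11 [260. 211.] 1134 
wrist11 [347. 208.] 215 
wrist11 [375. 211.] 903
```

```bash
python3 -c "
from h import *
A=np.eye(4);A[:3,:3]=R.from_rotvec([.139,1.208,-.197]).as_matrix();A[:3,3]=[.604,.0111,.0756]
T=A@np.array(calibration('wrist')['hand_eye'])
for u,v in [(403,306),(226,319)]:
  for z in (.012,.02,.03,.05):
    p=unpix('wrist',T,u,v,z);q=R.from_euler('z',12.9,degrees=True).apply(p-[.584,.0165,0]);print(u,z,p.round(3),q.round(3))
S=c2w('scene');D=c2w('side')
for x,y in [(.083,.045),(.085,.03)]:
    q=R.from_euler('z',-12.9,degrees=True).apply([x,y,.012])+[.584,.0165,0];print(pix('scene',q,S),pix('side',q,D))
"
```

```text
403 0.012 [0.685 0.049 0.012] [0.091 0.054 0.012]
403 0.02 [0.676 0.048 0.02 ] [0.083 0.052 0.02 ]
403 0.03 [0.665 0.048 0.03 ] [0.072 0.049 0.03 ]
403 0.05 [0.643 0.046 0.05 ] [0.051 0.042 0.05 ]
226 0.012 [ 0.672 -0.06   0.012] [ 0.103 -0.055  0.012]
226 0.02 [ 0.663 -0.056  0.02 ] [ 0.093 -0.053  0.02 ]
226 0.03 [ 0.653 -0.05   0.03 ] [ 0.082 -0.049  0.03 ]
226 0.05 [ 0.632 -0.039  0.05 ] [ 0.06  -0.043  0.05 ]
(np.float64(388.15768775199916), np.float64(331.2874057788516)) (np.float64(221.3890031509922), np.float64(269.20155863628526))
(np.float64(381.16019069144534), np.float64(332.4924267804872)) (np.float64(225.20471834586814), np.float64(264.9959672139835))
```

```bash
python3 -c "
from h import *
o=ctrl.get_obs();print(o['t'],o['tool_pos'],o['opening'],np.abs(o['dq']).max());print(finish_job())"
```

```text
20.15 [0.51994009 0.32331018 0.20691185] 0.021052693029072117 0.0026437532594332266
the job is handed in; nothing more can be done
None
```

I took the smaller scoop by its handle and scooped four nuggets from the tub. I handed in at about 20 s, with the loaded scoop held still over the middle of the paper pattern.

**Last checks:**
- **Position:** the scoop's pan measured about 0.153 m up, within about 6 mm of the sheet's middle. The mouth was tilted up about 4°, inside the 8.6° limit. The fingers were still closed on the handle at 21 mm and the joints were nearly still.
- **Nuggets in the scoop:** green blobs in the wrist and scene images fit four nuggets along the back wall. The nugget detector itself listed only three of them in the final wrist picture.
- **Nuggets left in the tub:** one was clearly seen in the far half. The sixth was not seen at the end. Its last sighting, just before the lift, put it in the tub's far-left corner, which the walls hide from both fixed cameras. No green showed on the bench.
- **Not checked:** I did not measure the other bench items for movement. I also never saw the final composite picture, because the 12-picture limit had been reached.

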